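# Break a phone's glued display loose and hold it ajar

### The job

Slide the carrier with the glued phone along the bench into the slotted holder until it is fully home: its edges under both lips, its front against the end stop. Then take the T-handle of the suction puller that is stuck on the phone's display and pull the display up until its adhesive lets go, and finish still holding it ajar by that handle, its free end about 15 mm above the housing: never let it open past 30 mm, or the ribbon cable inside tears. Leave the other things on the bench where they are.

Things in the scene. Friction and masses are not known exactly. Their poses are not given: they have to be found in the camera images.
- holder: low U-shaped aluminium slide-in holder fixed to the bench: two rails 13.5 mm high, joined at the far end by a cross-bar (the stop). Origin on the bench where the centre of the carrier's underside lies when home; +x points into the slot, z up. Slot 96 mm wide from x = 0 to the stop face at x = 87 mm. No floor: the carrier slides on the bench itself
- slot_mouth (a point): middle of the holder's mouth on the bench, at x = 0 of the holder, where the straight slot begins. From here outwards to x = -42 mm, 12 mm high flared guides widen to 127 mm. Inwards, each rail has a lip reaching 9 mm over the slot (in to y = +-39 mm), its underside 9.5 mm above the bench, turned up to 17 mm at the mouth
- carrier: loose grey plastic plate 174 x 92 x 6 mm with a phone clamped flat on it (124 x 59 mm, upper face 14.6 mm above the bench); 0.5 to 0.8 kg in all. Origin at the centre of its underside; its +x end goes into the slot first; home when its origin and axes agree with the holder's. Phone from x = -42 (head end) to x = +82 mm (free end)
- tab_grip (a point): point on the carrier's upright grip tab, at x = -72 mm, y = 0, 38 mm above the bench. The tab is 10 mm thick (along x), 44 mm wide (along y), from 6 to 50 mm above the bench; pinch it along the carrier's x. The bench grips well: dragged flat by a high pinch the carrier can tip and catch; pinched at 32 mm with its tab end raised 2 mm it slides freely on its front end, into the slot too
- puller: suction puller stuck fast on the display (it stays on): black cup 30 mm wide, 7.5 mm high, thin stem, and a round white T-bar 12 mm thick, 46 mm long along the carrier's y. Origin at the middle of the bar: x = +50.5 mm, y = 0 of the carrier, 46.6 mm above the bench when shut. Pinch the bar along the carrier's x at its middle; it can turn between the pads
- display_axis (a point): middle of the line about which the display turns as it opens: at its hooked head end, along the carrier's y, at x = -41.5 mm of the carrier and 12 mm above the bench. The T-bar lies 92 mm from it along x and 34.6 mm above it (display shut), the free edge 123 mm from it
- display (a joint): opening angle of the display (rad): 0 = glued shut, 0.12 = 15 mm of gap at the free end, 0.25 = 30 mm. The adhesive holds up to a pull of about 14 N at the T-bar; once it starts to part, its pull fades and is gone by 0.09 rad, where only the display's weight is left. Let go, the display sinks and sticks again. If the carrier is not under the lips, such a pull lifts it
- wick_reel: small yellow reel lying flat, 42 mm wide, 12 mm high; bystander, leave it where it is; origin under its centre
- spudger: thin black plastic pry stick, 140 mm; bystander, leave it where it is; origin under its centre
- flux_tin: small round tin with a red lid, 47 mm wide, 21 mm high; bystander, leave it where it is; origin under its centre
Mind the look-alikes: they are no part of the job. There is more than one size of the holder; the one meant has the size given above.

How it is judged:
By the outcome, as a careful person would: the job done as asked, in the order asked, and still so for the second after the job is handed in, while the arm keeps its last pose, push and grip.
It also fails if it takes over 48 s, if anything falls off the work surface, if the arm or the gripper's body presses on something with over 40 N, if the wrist force passes 120 N, or if a joint passes its speed limit or range.

### The arm

A 6-joint arm with a two-finger parallel gripper is mounted at the origin on a cart in front of the work surface, level with it; the furniture and walls round the work are solid. World frame = base frame: x ahead of the robot, y to its left, z up, the work surface at z = 0. Lengths are in mm, angles in rad, forces in N, time in s.
With the tool pointing down it reaches from about 375 to 900 mm from the base axis. Payload 3.1 kg.
Tool frame: the origin (TCP) lies on the centre line of the jaws, within the pads' length; the fingertips stand 19 mm ahead of it and the grasp point (between the pads) is the TCP (manip.tip_extent is the distance from the TCP to the fingertips, in mm); z points along the fingers, y is the line along which they close (so a half turn about z gives the same grasp; the last joint's range is limited). The gripper opens to 85 mm and grips with 20 to 120 N. Pads are 22 mm wide; open, the fingers measure 114 mm over their backs; the gripper's body (76 mm by 85 mm) begins 54 mm behind the grasp point. The pads swing forward as they close: fully open they stand 13 mm farther back than shut.
Start: joints at [0.959, 0.527, 1.433, -0, 1.181, -0.178], TCP at [262.659, 567.104, 250.31] pointing down, gripper open.
Joint ranges: [-3.08, 3.08], [-0.75, 2.2], [0.22, 2.44], [-1.43, 4.57], [0, 2.65], [-2.85, 2.85]. Speed limits (rad/s): [2.79, 2.79, 3.14, 3.14, 3.14, 3.14].

### API

Orientations are given as a unit quaternion [w, x, y, z].
In Python, from rig import get_obs, vision, ticket, manip gives the robot as it stands.
- The arm moves only by the shell command python3 -m handwheel 'ROWS' [FORCE]. ROWS is a JSON object of lists of equal length, an entry for each row: "rotation": the turn, a rotation vector about the world's x, y, z in rad, a list of three; "dp": the shift along the world's x, y, z in m, a list of three; "fingers": the finger opening in m, from 0 to 0.0854. A call has 1 to 5 rows; each row is the pose to reach, as a shift and turn from the pose commanded when the call began; what a row does not reach only later rows make up. A row lasts 1/8 s, in which the tool goes at most 62.5 mm and 10.7 degrees, less where a joint would pass 70% of its speed; a pose out of reach is approached as far as the arm can. A call with a gripper value outside its range is refused whole. The fingers move at their own pace and stop on an object; FORCE is the grip in N (left out, the last holds). Time passes only in rows, so rows that repeat a pose let the fingers close. It gives the time, the measured TCP pose, the force, the opening and the grip force at its end, in the units of the state.
- get_obs(): the state, without advancing time (a new reading comes with each control period).
- vision.grab_frame(name): name is "side" or "top"; returns a dict with "img" (384x512x3 uint8, blue, green, red), "camera_matrix" (3x3 intrinsics, pixels), "k1" (the pictures are not rectified: a ray, as slopes to the right and down, at radius r is drawn at 1 + k1 r^2 times it, then the intrinsics apply), "R" (3x3) and "t" (3): a world point X has camera coordinates R X + t. Camera axes: x right, y down, z forward; pixel columns grow to the right and rows downward; lengths in mm; the calibration is good to about 2 mm. A picture is of the moment at which its call begins. There is no depth.
- ticket.hand_in(): hands the job in; it is judged then, once.
The state is a dict: "t": time; "qpos": joint angles; "qd": joint speeds; "joint_efforts": joint torques, N m; "ee_pos": TCP position; "orientation": TCP orientation; "force": force on the tool from outside, world axes, zero at the start; "wrist_torque": the same for the moment, N m; "gripper_width": finger opening in mm; "grip_force": force on a finger pad.
Only numpy, scipy, OpenCV 4.12 (cv2) and the standard library are available. Lean on these libraries where they do the work, as an engineer would, in place of code of your own. Each camera call takes 0.05 s, during which the arm holds its last target. There are 200 camera calls.

## Working session

There is one attempt and no reset: what is moved stays moved. The work goes in short steps, Python scripts to look and compute and a shell command to move; the robot and the scene stay as the last step left them, time stands still between calls to the robot, and variables do not carry over. Pictures are saved under pics/ and viewed, at most 10 in all, crops included, and the job is handed in when it is done.

```bash
ls; mkdir -p pics
python3 - <<'E'
from rig import get_obs, vision, ticket, manip
import cv2
o=get_obs();print(o)
for n in("top","side"):
    f=vision.grab_frame(n);cv2.imwrite(f"pics/{n}0.png",f["img"]);print(n,f["camera_matrix"],f["k1"],f["R"],f["t"])
E
```

```text
pics
{'t': 0.0, 'qpos': array([ 9.58525727e-01,  5.28443442e-01,  1.43391708e+00, -3.93929394e-05,
        1.18136183e+00, -1.78502083e-01]), 'qd': array([-0.00131399, -0.00017054,  0.00172832, -0.00010565,  0.000628  ,
        0.00066652]), 'joint_efforts': array([-7.97152961e-05, -4.42345583e+01, -1.78026134e+01, -4.39754504e-04,
        8.53545440e-03, -6.73847538e-07]), 'ee_pos': array([262.2734336 , 566.56470024, 249.34281906]), 'orientation': array([-3.93332681e-04,  2.15180481e-01,  9.76573718e-01, -9.89706119e-04]), 'force': array([ 0.59375161, -0.26971803, -0.25730419]), 'wrist_torque': array([ 0.01191393,  0.02320972, -0.06076368]), 'grip_force': 0.0, 'gripper_width': 85.3167448160015}
top [[356.72413422   0.         252.3501802 ]
 [  0.         356.72413422 186.4909193 ]
 [  0.           0.           1.        ]] -0.011920750555984475 [[-0.00676448 -0.99975512 -0.02106978]
 [-0.99210112  0.009349   -0.12509185]
 [ 0.1252582   0.02005717 -0.99192141]] [ 356.36079703  463.50158018 1028.08145459]
side [[389.08230417   0.         255.15025052]
 [  0.         389.08230417 187.41679041]
 [  0.           0.           1.        ]] 0.012888547348544303 [[ 0.97618503 -0.2157854   0.0223485 ]
 [-0.11033235 -0.58253109 -0.80528523]
 [ 0.18678749  0.78364162 -0.59246624]] [-372.26923829  313.12553353  649.27117091]
```

View pics/top0.png

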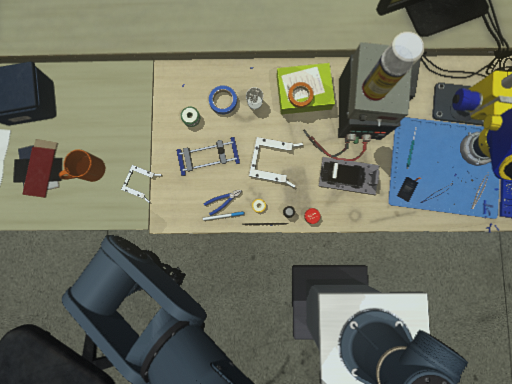

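View pics/side0.png

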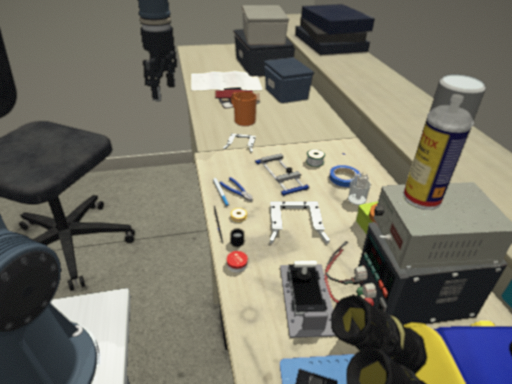

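The top view shows the carrier at about (350,176), with the right-size holder to its left at (272,162), mouth facing right. A smaller U at (138,182) is the decoy. Next I'll crop in closer on both.

Run:
```python
import cv2,numpy as np
t=cv2.imread("pics/top0.png")[125:225,240:390]; s=cv2.imread("pics/side0.png")[190:345,225:345]
t=cv2.resize(t,None,fx=5.3,fy=5.3,interpolation=cv2.INTER_CUBIC)
s=cv2.resize(s,None,fx=3.8,fy=3.8,interpolation=cv2.INTER_CUBIC)
cv2.imwrite("pics/tc.png",t);cv2.imwrite("pics/sc.png",s)
```

```text
(no output)
```

View pics/tc.png

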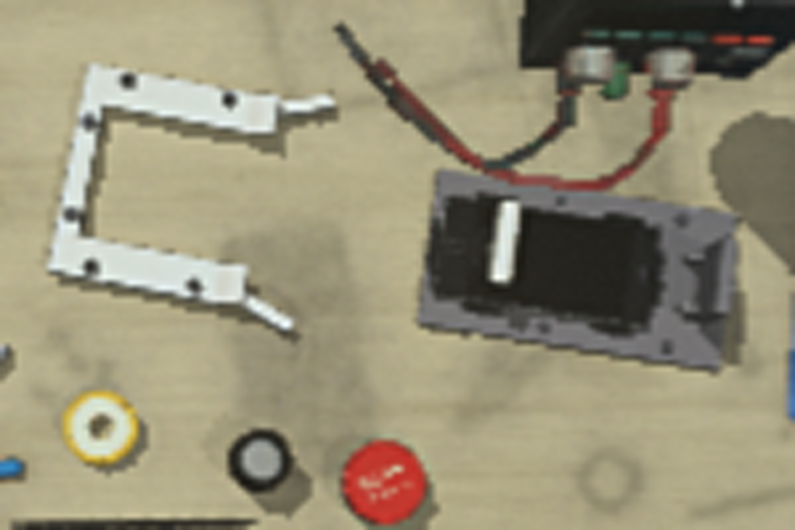

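View pics/sc.png

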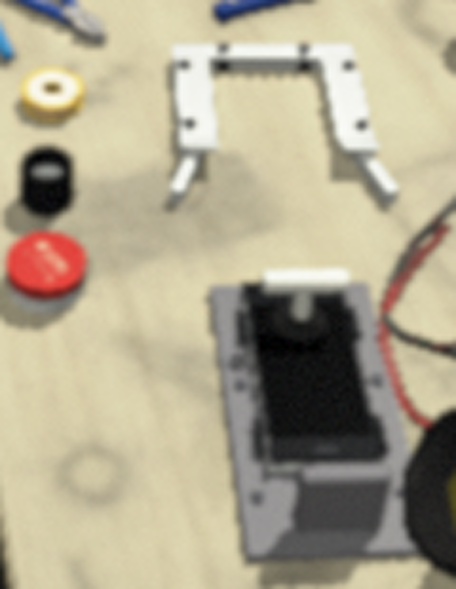

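The crops show the carrier's tab at the right end, with the tab top near top-crop (722,275). The T-bar is at (505,242) and the holder mouth faces the carrier. Both are tilted about 8° in the image. Now I'll measure the corners.

```bash
cat > h.py <<'E'
import cv2,numpy as np
from rig import vision,get_obs
def ray(f,uv):
    K=np.array(f["camera_matrix"]);d=(np.atleast_2d(uv)-K[:2,2])/[K[0,0],K[1,1]]
    s=d.copy()
    for _ in range(8): s=d/(1+f["k1"]*(s**2).sum(1,keepdims=True))
    R=np.array(f["R"]);t=np.array(f["t"])
    return -R.T@t,np.c_[s,np.ones(len(s))]@R
def plane(f,uv,z):
    o,d=ray(f,uv);z=np.broadcast_to(np.asarray(z,float),(len(d),))
    return o+d*((z-o[2])/d[:,2])[:,None]
def fit(P,Q): # 2D rigid model P->world Q
    p=P.mean(0);q=Q.mean(0);a=P-p;b=Q-q
    th=np.arctan2((a[:,0]*b[:,1]-a[:,1]*b[:,0]).sum(),(a*b).sum())
    R=np.array([[np.cos(th),-np.sin(th)],[np.sin(th),np.cos(th)]])
    t=q-R@p
    return t,th,(P@R.T+t-Q)
def sub(img,c,w=2):
    g=cv2.cvtColor(img,cv2.COLOR_BGR2GRAY)
    c=np.float32(c).reshape(-1,1,2)
    return cv2.cornerSubPix(g,c.copy(),(w,w),(-1,-1),(3,40,.01)).reshape(-1,2)
E
python3 - <<'E'
from h import *
np.set_printoptions(precision=1,suppress=True)
cr=lambda c,s,o:(np.array(c,float)+.5)/s-.5+o
ft=vision.grab_frame("top");fs=vision.grab_frame("side")
T=lambda c:cr(c,5.3,[240,125]); S=lambda c:cr(c,3.8,[225,190])
# carrier, order: (+87,+46),( -87,+46),(-87,-46),(87,-46) ; +x ~ world +y, +y ~ world -x (image down in top, left in side)
M=np.array([[87,46],[-87,46],[-87,-46],[87,-46]],float)
for n,f,c in(("top",ft,T([[418,325],[718,370],[740,215],[440,172]])),("side",fs,S([[210,287],[247,557],[418,555],[366,284]]))):
  for q,l in((c,'raw'),(sub(f["img"],c),'sub')):
    t,th,r=fit(M,plane(f,q,6)[:,:2]);print("carrier",n,l,t,round(th,4));print(np.hypot(*r.T))
# T-bar
for n,f,c in(("top",ft,T([[511,203],[500,280]])),("side",fs,S([[264,276],[348,276]]))):
  p=plane(f,c,46.6);print("bar",n,p.mean(0),p[1]-p[0])
# holder: inner lip edge ends and stop
L=np.array([[0,39],[87,39],[87,-39],[0,-39]],float)
for n,f,c in(("top",ft,T([[245,267],[82,238],[103,105],[273,132]])),("side",fs,S([[216,150],[212,70],[322,70],[348,150]]))):
    t,th,r=fit(L,plane(f,c,13.5)[:,:2]);print("holder",n,t,round(th,4));print(r);print(plane(f,c,13.5))
E
```

```text
carrier top raw [500.6  59. ] 1.4078
[0.4 1.9 0.6 1.4]
carrier top sub [498.5  59.7] 1.3859
[0.9 2.1 1.  0.9]
carrier side raw [497.9  56.4] 1.3846
[1.6 4.5 4.8 0.6]
carrier side sub [497.2  55.3] 1.3883
[1.5 3.4 4.8 1.9]
bar top [510.8 109.   46.6] [-43.2   7.6   0. ]
bar side [510.6 111.1  46.6] [45.  -8.9  0. ]
holder top [543.2 247.4] 1.3856
[[ 1.8  3.4]
 [-0.  -4.3]
 [-1.4 -5.9]
 [-0.3  6.7]]
[[503.1 251.1  13.5]
 [520.9 344.4  13.5]
 [599.  331.6  13.5]
 [581.9 233.5  13.5]]
holder side [541.6 240.7] 1.3851
[[ 1.9 -4.5]
 [-0.8  3.8]
 [ 2.6  3.5]
 [-3.6 -2.8]]
[[501.5 252.4  13.5]
 [520.2 329.6  13.5]
 [593.4 315.5  13.5]
 [583.6 236.3  13.5]]
```

```bash
cat >> h.py <<'E'
def prof(f,o,th,z,u,v):
    """mean gray over v (axis 1) along u, slot-frame samples at height z"""
    U,V=np.meshgrid(u,v,indexing='ij');c,s=np.cos(th),np.sin(th)
    X=np.stack([o[0]+c*U-s*V,o[1]+s*U+c*V,0*U+z],-1).reshape(-1,3)
    C=X@np.array(f["R"]).T+f["t"];d=C[:,:2]/C[:,2:];d=d*(1+f["k1"]*(d**2).sum(1,keepdims=True))
    K=np.array(f["camera_matrix"]);p=(d*[K[0,0],K[1,1]]+K[:2,2]).astype(np.float32).reshape(len(u),len(v),2)
    return cv2.remap(cv2.cvtColor(f["img"],cv2.COLOR_BGR2GRAY),p[...,0],p[...,1],cv2.INTER_LINEAR).astype(float)
def edges(g,u,n=4,k=1.5):
    d=np.gradient(cv2.GaussianBlur(g.reshape(-1,1),(1,9),k*2).ravel(),u)
    i=[j for j in range(1,len(d)-1) if abs(d[j])>=abs(d[j-1]) and abs(d[j])>abs(d[j+1]) and abs(d[j])>1.5]
    i=sorted(sorted(i,key=lambda j:-abs(d[j]))[:n])
    return [(round(float(u[j]),1),round(float(d[j]),1)) for j in i]
E
python3 - <<'E'
from h import *
A=np.arange
for n in("top","side"):
  f=vision.grab_frame(n);o,th=(543,247),1.3855
  for z in(0,13.5):
    print(n,z,"stop x",edges(prof(f,o,th,z,A(60,125,.5),A(-25,26.)).mean(1),A(60,125,.5)))
  for s in(1,-1):
    u=A(-30,30,.5);print("  rail end",s,edges(prof(f,o,th,13.5,u,s*A(42,48.)).mean(1),u))
    for a,b in((10,30),(50,70)):
      u=A(25,75,.5);print("  lip y",s,a,edges(prof(f,o,th,13.5,s*0+A(a,b,1.),s*u).mean(0),u))
  o,th=(498.5,58),1.388
  for s in(1,-1):
    for a,b in((-65,-45),(50,75)):
      u=A(30,65,.5);print("  carr y",s,a,edges(prof(f,o,th,6,A(a,b,1.),s*u).mean(0),u,3))
    u=A(70,105,.5);print("  carr x",s,edges(prof(f,o,th,6,s*u,A(-35,36.)).mean(1),u,4))
  u=A(35,75,.5);print("  bar x",edges(prof(f,o,th,46.6,u,A(-15,16.)).mean(1),u))
  u=A(-35,40,.5);print("  bar y",edges(prof(f,o,th,46.6,A(48,54.),u).mean(0),u))
  u=A(-95,-50,.5);print("  tab x z50",edges(prof(f,o,th,50,u,A(-12,13.)).mean(1),u,6))
E
```

```text
top 0 stop x [(87.5, -13.0), (95.0, 22.1), (107.5, -10.8), (114.0, 2.7)]
top 13.5 stop x [(87.0, -13.3), (94.5, 22.7), (106.5, -11.3), (113.0, 2.7)]
  rail end 1 [(-3.5, 15.6)]
  lip y 1 10 [(40.5, 11.8), (53.0, -11.7), (62.5, -21.7), (70.0, 13.9)]
  lip y 1 50 [(35.0, -1.7), (40.0, 10.9), (61.5, -26.8), (68.5, 15.0)]
  rail end -1 [(-24.5, -2.7), (-15.5, -9.0), (-6.5, 23.1), (2.5, -1.6)]
  lip y -1 10 [(30.5, -14.5), (38.5, 24.5), (51.5, -11.6), (57.5, 5.3)]
  lip y -1 50 [(31.5, -15.7), (39.5, 25.0), (61.5, -10.3)]
  carr y 1 -65 [(37.0, 2.3), (40.5, -3.4), (44.5, 17.5)]
  carr y 1 50 [(32.5, 9.1), (42.0, -4.3), (47.0, 14.8)]
  carr x 1 [(81.0, 4.2), (90.0, 14.4)]
  carr y -1 -65 [(37.5, -2.8), (50.5, 7.4)]
  carr y -1 50 [(37.5, 9.2), (50.5, -7.9), (58.5, 14.6)]
  carr x -1 [(78.5, 5.6), (89.0, 4.1), (96.0, 6.0)]
  bar x [(47.0, 33.3), (58.0, -29.3)]
  bar y [(-30.0, -5.1), (-26.0, 25.9), (19.5, -32.8), (37.5, 5.6)]
  tab x z50 [(-77.5, -7.5), (-65.5, -10.3), (-53.5, 5.5)]
side 0 stop x [(87.5, -9.0), (107.5, 14.6), (121.0, -3.1)]
side 13.5 stop x [(71.0, -9.4), (91.0, 14.7), (104
[... 166 characters left out ...]
rail end -1 [(-28.0, -3.3), (-12.0, -2.0), (-1.5, 16.2)]
  lip y -1 10 [(29.0, -12.9), (36.5, 19.4), (51.0, -11.1), (57.5, 7.4)]
  lip y -1 50 [(30.5, -11.7), (37.5, 18.2), (61.0, -4.3)]
  carr y 1 -65 [(36.5, 4.0), (41.0, -4.3), (45.5, 15.0)]
  carr y 1 50 [(32.5, 12.9), (42.5, -4.6), (48.5, 14.9)]
  carr x 1 [(85.5, 14.2), (97.5, -3.7)]
  carr y -1 -65 [(32.0, 8.8), (39.5, -17.9), (62.0, 6.7)]
  carr y -1 50 [(35.0, 15.1), (50.0, -9.2), (57.5, 11.6)]
  carr x -1 [(74.5, 1.7), (85.0, -4.6), (91.0, 11.0), (102.5, 6.8)]
  bar x [(48.0, 15.5), (59.5, -5.6)]
  bar y [(-33.0, -2.2), (-25.0, 5.6), (21.0, -14.4), (33.5, 9.3)]
  tab x z50 [(-77.0, 12.8), (-67.0, -18.9), (-61.5, 1.7), (-53.0, -4.0)]
```

Estimates:

| Item | Position (mm) | Angle (rad) |
|---|---|---|
| Carrier | (501, 58) | 1.395 |
| Holder home | (543, 253) | 1.38 |
| Tab | (488, -13) | – |

Moving over the tab now.

```bash
python3 -m handwheel '{"dp":[[0.023,-0.058,0],[0.046,-0.116,0],[0.068,-0.174,0],[0.09,-0.232,0],[0.113,-0.29,0]],"rotation":[[0,0,0.026],[0,0,0.052],[0,0,0.078],[0,0,0.104],[0,0,0.13]],"fingers":[0.085,0.07,0.05,0.04,0.034]}' 40
python3 -m handwheel '{"dp":[[0.023,-0.058,-0.02],[0.046,-0.116,-0.04],[0.068,-0.174,-0.06],[0.09,-0.232,-0.08],[0.113,-0.29,-0.11]],"rotation":[[0,0,0.026],[0,0,0.052],[0,0,0.078],[0,0,0.104],[0,0,0.128]],"fingers":[0.034,0.034,0.034,0.034,0.034]}' 40
python3 - <<'E'
from h import *
o=get_obs();print(o["t"],o["ee_pos"],o["orientation"],o["gripper_width"],o["qpos"])
for n in("top","side"):
    cv2.imwrite(f"pics/{n}1.png",vision.grab_frame(n)["img"])
a=cv2.imread("pics/top1.png")[110:230,300:420];b=cv2.imread("pics/side1.png")[200:360,250:370]
a=cv2.resize(a,(400,400));b=cv2.resize(b,(400,533));o=np.zeros((533,800,3),np.uint8);o[:400,:400]=a;o[:,400:]=b
cv2.imwrite("pics/c1.png",o)
E
```

```text
t: 0.92
ee_pos: [376.2, 275.4, 250.6]
orientation: [0.0, 0.151, 0.989, 0.0]
force: [0.7, -1.0, 0.3]
gripper_width: 33.8
grip_force: 0.0
t: 1.55
ee_pos: [484.0, 0.2, 147.7]
orientation: [0.001, 0.088, 0.996, -0.0]
force: [0.2, 0.3, 1.1]
gripper_width: 34.1
grip_force: 0.0
1.55 [4.84034482e+02 1.53586349e-01 1.47727130e+02] [ 1.29916449e-03  8.76838520e-02  9.96147498e-01 -1.25801173e-04] 34.101913286527775 [-2.31136263e-01  5.05408447e-01  1.88013188e+00  1.78537270e-04
  7.53444713e-01 -1.62646929e+00]
```

View pics/c1.png

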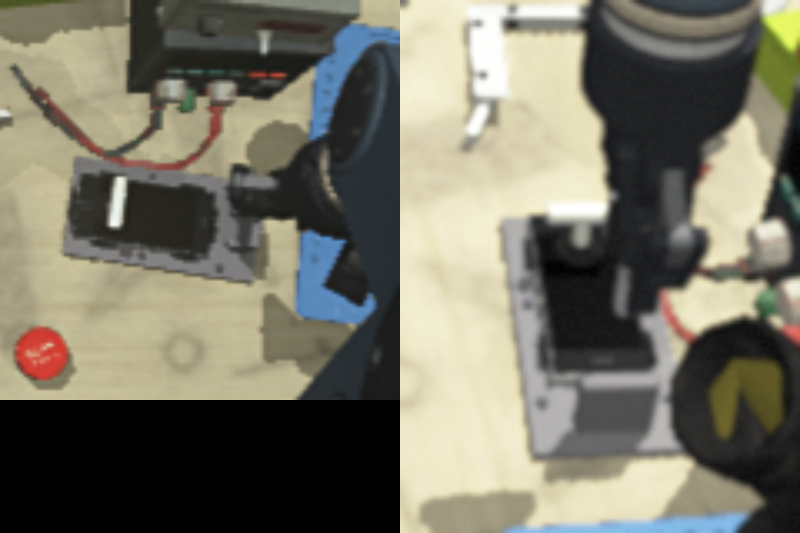

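The top crop shows the gripper above the tab at about (240,190), and the carrier hasn't moved. Descending.

```bash
python3 -m handwheel '{"dp":[[0,0,-0.03],[0,0,-0.06],[0,0,-0.085],[0,0,-0.1],[0,0,-0.108]],"rotation":[[0,0,0],[0,0,0],[0,0,0],[0,0,0],[0,0,0]],"fingers":[0.034,0.034,0.034,0.034,0.034]}' 40
python3 -m handwheel '{"dp":[[0,0,0],[0,0,0],[0,0,0],[0,0,0]],"rotation":[[0,0,0],[0,0,0],[0,0,0],[0,0,0]],"fingers":[0.034,0.024,0.014,0.004]}' 40
```

```text
t: 2.28
ee_pos: [483.5, 1.9, 40.3]
orientation: [0.001, 0.087, 0.996, -0.001]
force: [-2.5, -4.8, 3.0]
gripper_width: 33.9
grip_force: 2.5
t: 2.78
ee_pos: [483.0, 2.0, 40.8]
orientation: [0.001, 0.088, 0.996, -0.0]
force: [-1.4, -5.0, 4.1]
gripper_width: 9.6
grip_force: 40.1
```

The last rows were clipped, so the pinch closed on the tab at z 40.8 and 15 mm from the planned y. I'll check whether the carrier moved.

Run:
```python
from h import *
A=np.arange
fr={}
for n in("top","side"):
  f=fr[n]=vision.grab_frame(n)
  o,th=(500.9,58.1),1.395
  print(n)
  for s in(1,-1):
    for a,b in((-65,-45),(50,75)):
      u=A(30,65,.5);print("  carr y",s,a,edges(prof(f,o,th,6,A(a,b,1.),s*u).mean(0),u,3))
  u=A(70,105,.5);print("  carr x",edges(prof(f,o,th,6,u,A(-35,36.)).mean(1),u,4))
  u=A(35,75,.5);print("  bar x",edges(prof(f,o,th,46.6,u,A(-15,16.)).mean(1),u))
  u=A(-35,40,.5);print("  bar y",edges(prof(f,o,th,46.6,A(48,54.),u).mean(0),u))
a=cv2.resize(fr["top"]["img"][110:230,300:420],(400,400));b=cv2.resize(fr["side"]["img"][200:360,250:370],(400,533));o=np.zeros((533,800,3),np.uint8);o[:400,:400]=a;o[:,400:]=b
cv2.imwrite("pics/c2.png",o)
```

```text
top
  carr y 1 -65 [(36.0, -1.9), (47.0, 10.5), (54.0, -3.7)]
  carr y 1 50 [(33.0, 15.2), (43.0, -8.2), (47.0, 20.5)]
  carr y -1 -65 [(32.0, 9.5), (47.5, 8.7)]
  carr y -1 50 [(34.0, -9.6), (49.0, -7.3), (57.0, 14.4)]
  carr x [(77.0, 2.3), (92.5, 5.5), (101.5, 15.8)]
  bar x [(58.5, 34.3), (70.0, -32.4)]
  bar y [(-33.0, 4.7), (-23.5, -15.4), (33.0, 10.4)]
side
  carr y 1 -65 [(34.5, -3.2), (47.5, 14.4), (62.0, 2.3)]
  carr y 1 50 [(33.5, 17.9), (43.0, -4.7), (48.0, 16.0)]
  carr y -1 -65 [(31.5, 3.6), (37.5, -23.2), (60.5, 7.8)]
  carr y -1 50 []
  carr x [(82.5, 3.2), (99.0, 7.0)]
  bar x [(51.5, 3.9), (72.0, 1.9)]
  bar y [(-32.5, 2.0), (-9.5, -7.9), (22.5, 2.1), (35.0, 16.7)]
```

View pics/c2.png

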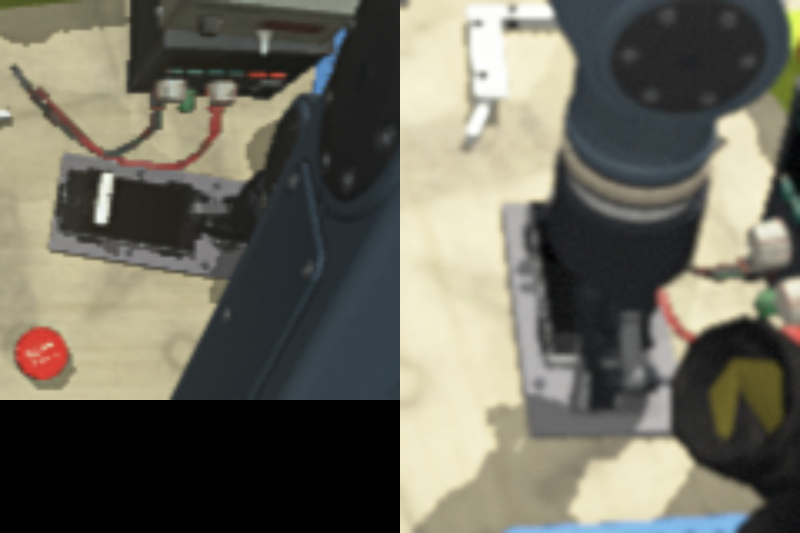

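The pinch dragged the carrier about 12 mm forward along the bench, which does no harm. I'll reopen, centre laterally and lower to z = 32.

```bash
python3 -m handwheel '{"dp":[[0,0,0],[0,0,0],[0.004,-0.001,-0.004],[0.007,-0.001,-0.009],[0.007,-0.001,-0.009]],"rotation":[[0,0,0],[0,0,0],[0,0,0],[0,0,0],[0,0,0]],"fingers":[0.018,0.022,0.022,0.022,0.022]}' 60
python3 -m handwheel '{"dp":[[0,0,0],[0,0,0],[0,0,0],[0,0,0],[0,0,0]],"rotation":[[0,0,0],[0,0,0],[0,0,0],[0,0,0],[0,0,0]],"fingers":[0.012,0.004,0.004,0.004,0.004]}' 70
```

```text
t: 3.5
ee_pos: [489.8, 1.4, 30.2]
orientation: [-0.0, 0.088, 0.996, 0.0]
force: [-0.4, -0.3, -0.5]
gripper_width: 22.3
grip_force: 0.0
t: 4.12
ee_pos: [489.5, 1.4, 30.8]
orientation: [-0.0, 0.088, 0.996, 0.0]
force: [-1.2, -0.1, -1.4]
gripper_width: 9.7
grip_force: 68.8
```

```bash
python3 -m handwheel '{"dp":[[0,0,0.002],[0.003,0.012,0.002],[0.006,0.024,0.002],[0.010,0.036,0.002],[0.013,0.048,0.002]],"rotation":[[-0.0124,0.0022,0],[-0.0124,0.0022,-0.004],[-0.0124,0.0022,-0.008],[-0.0124,0.0022,-0.012],[-0.0124,0.0022,-0.015]],"fingers":[0.004,0.004,0.004,0.004,0.004]}' 70
python3 - <<'E'
from h import *
A=np.arange
print(get_obs()["ee_pos"])
for n in("top","side"):
  f=vision.grab_frame(n);print(n)
  o,th=(516.5,118),1.38
  for s in(1,-1):
    for a,b in((-40,-25),(-20,0),(60,78)):
      u=A(30,65,.5);print("  carr y",s,a,edges(prof(f,o,th,6,A(a,b,1.),s*u).mean(0),u,3))
  u=A(70,105,.5);print("  carr x",edges(prof(f,o,th,6,u,A(-35,36.)).mean(1),u,4))
  u=A(35,75,.5);print("  bar x",edges(prof(f,o,th,46.6,u,A(-15,16.)).mean(1),u))
  u=A(-35,40,.5);print("  bar y",edges(prof(f,o,th,46.6,A(49,53.),u).mean(0),u))
  o=(543.2,253.6)
  for s in(1,-1):
    for a,b in((5,25),(45,65)):
      u=A(25,75,.5);print("  lip y",s,a,edges(prof(f,o,th,13.5,A(a,b,1.),s*u).mean(0),u))
  u=A(60,125,.5);print("stop",edges(prof(f,o,th,13.5,u,A(-25,26.)).mean(1),u))
  cv2.imwrite(f"pics/{n}3.png",f["img"])
a=cv2.resize(cv2.imread("pics/top3.png")[110:230,240:360],(400,400));b=cv2.resize(cv2.imread("pics/side3.png")[190:350,250:370],(400,533));o=np.zeros((533,800,3),np.uint8);o[:400,:400]=a;o[:,400:]=b
cv2.imwrite("pics/c3.png",o)
E
```

```text
t: 4.75
ee_pos: [502.8, 50.4, 32.7]
orientation: [-0.001, 0.095, 0.995, -0.006]
force: [-0.7, -2.6, -3.0]
gripper_width: 9.4
grip_force: 68.8
[502.81957507  50.40797966  32.7486834 ]
top
  carr y 1 -40 [(32.0, 10.6), (42.5, -9.7), (47.5, 16.7)]
  carr y 1 -20 [(32.5, 10.3), (42.5, -9.8), (47.5, 18.4)]
  carr y 1 60 [(32.5, 6.6), (42.5, -9.5), (47.5, 14.8)]
  carr y -1 -40 [(36.5, 12.3), (49.0, 10.9), (62.0, -5.8)]
  carr y -1 -20 [(37.0, 11.0), (48.0, -4.2), (60.0, 8.5)]
  carr y -1 60 [(35.0, 11.0), (48.0, 11.3)]
  carr x [(82.5, 5.2), (90.0, 12.0)]
  bar x [(48.5, 34.6), (59.5, -33.7)]
  bar y [(-25.5, 18.4), (19.5, -30.3), (30.5, 8.4), (37.5, 5.8)]
  lip y 1 5 [(39.5, 10.1), (52.0, -12.5), (62.0, -22.8), (69.0, 15.4)]
  lip y 1 45 [(34.5, -1.9), (39.0, 10.5), (61.0, -28.5), (67.5, 16.6)]
  lip y -1 5 [(31.0, -16.0), (39.5, 26.3), (52.5, -12.0), (58.5, 6.3)]
  lip y -1 45 [(32.0, -17.0), (40.0, 26.5), (46.0, -1.6), (62.5, -10.4)]
stop [(80.5, -14.3), (88.0, 24.1), (95.5, 1.9), (100.0, -10.4)]
side
  carr y 1 -40 [(33.0, 5.7), (43.0, -8.4), (48.5, 14.3)]
  carr y 1 -20 [(32.5, 16.7), (42.0, -4.7), (47.0, 15.4)]
  carr y 1 60 [(32.5, 12.8), (42.5, -6.3), (48.0, 10.7)]
  carr y -1 -40 [(31.5, -1.8), (37.0, 11.3), (47.0, 8.2)]
  carr y -1 -20 [(33.5, -7.7), (39.5, 15.2), (52.5, 5.2)]
  carr y -1 60 []
  carr x [(90.5, 7.3)]
  bar x [(56.0, 5.0)]
  bar y [(-16.5, -6.4), (14.5, 24.5), (21.0, -3.9), (33.0, 5.0)]
  lip y 1 5 [(53.0, -10.1), (58.0, 4.8), (63.0, -12.1), (68.5, 11.8)]
  lip y 1 45 [(38.0, 4.1), (63.0, -16.6), (68.5, 11.4)]
  lip y -1 5 []
  lip y -1 45 []
stop [(64.5, -8.1), (81.5, 13.9), (97.5, -1.8), (122.0, -3.4)]
```

View pics/c3.png

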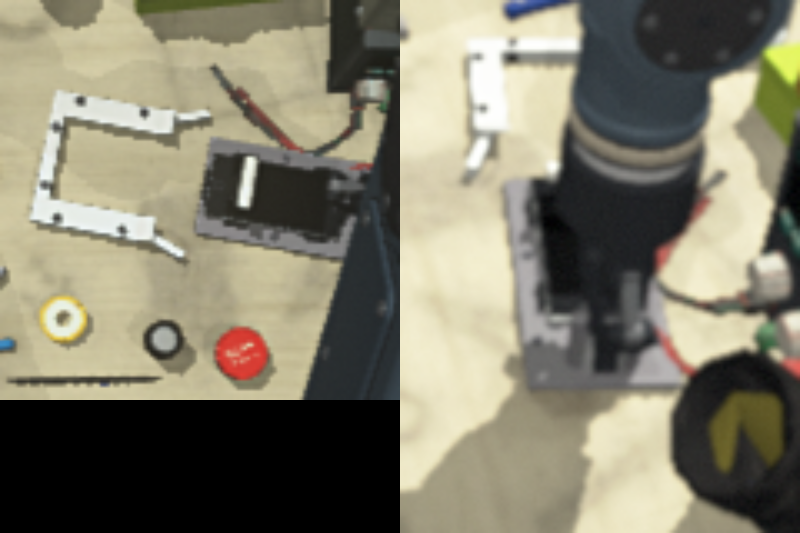

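The top crop shows the carrier at (280,195) in line with the slot. Yaw matches, and lateral error is under 1 mm. Advancing.

```bash
python3 -m handwheel '{"dp":[[0.0023,0.012,0],[0.0046,0.0236,0],[0.0068,0.0353,0],[0.0091,0.0471,0],[0.0105,0.054,0]],"rotation":[[0,0,0],[0,0,0],[0,0,0],[0,0,0],[0,0,0]],"fingers":[0.004,0.004,0.004,0.004,0.004]}' 70
python3 -m handwheel '{"dp":[[0.0015,0.008,0],[0.003,0.0157,0],[0.0046,0.0236,0],[0.0057,0.0295,0]],"rotation":[[0,0,0],[0,0,0],[0,0,0],[0,0,0]],"fingers":[0.004,0.004,0.004,0.004]}' 70
```

```text
t: 5.48
ee_pos: [513.2, 104.3, 32.8]
orientation: [-0.001, 0.095, 0.995, -0.006]
force: [-0.4, -2.7, -3.8]
gripper_width: 9.2
grip_force: 69.4
t: 5.98
ee_pos: [518.9, 133.3, 32.8]
orientation: [-0.001, 0.095, 0.995, -0.006]
force: [-0.1, -3.6, -3.8]
gripper_width: 9.3
grip_force: 69.4
```

```bash
python3 -m handwheel '{"dp":[[0.0015,0.008,0],[0.003,0.0157,0],[0.0046,0.0236,0],[0.0061,0.0314,0],[0.0076,0.0393,0]],"rotation":[[0,0,0],[0,0,0],[0,0,0],[0,0,0],[0,0,0]],"fingers":[0.004,0.004,0.004,0.004,0.004]}' 70
python3 -m handwheel '{"dp":[[0.0004,0.002,0],[0.0008,0.004,0],[0.0012,0.006,0]],"rotation":[[0,0,0],[0,0,0],[0,0,0]],"fingers":[0.004,0.004,0.004]}' 70
```

```text
t: 6.6
ee_pos: [526.4, 172.7, 32.8]
orientation: [-0.001, 0.095, 0.995, -0.006]
force: [0.1, -2.6, -3.6]
gripper_width: 9.0
grip_force: 69.3
t: 6.98
ee_pos: [527.5, 178.1, 32.8]
orientation: [-0.001, 0.095, 0.995, -0.006]
force: [-1.0, -3.4, -3.3]
gripper_width: 9.1
grip_force: 69.4
```

```bash
python3 -m handwheel '{"dp":[[0.0003,0.0015,0],[0.0006,0.003,0],[0.0008,0.004,0]],"rotation":[[0,0,0],[0,0,0],[0,0,0]],"fingers":[0.004,0.004,0.004]}' 70
python3 -m handwheel '{"dp":[[0.0002,0.001,0],[0.0004,0.002,0]],"rotation":[[0,0,0],[0,0,0]],"fingers":[0.004,0.004]}' 70
```

```text
t: 7.35
ee_pos: [528.3, 182.0, 32.8]
orientation: [-0.001, 0.095, 0.995, -0.007]
force: [-0.7, -4.9, -2.5]
gripper_width: 9.2
grip_force: 69.5
t: 7.6
ee_pos: [527.8, 182.4, 32.9]
orientation: [-0.002, 0.095, 0.995, -0.008]
force: [-3.5, -12.4, 0.3]
gripper_width: 9.3
grip_force: 70.0
```

```bash
python3 -m handwheel '{"dp":[[0.0002,0.001,0],[0.0004,0.002,0]],"rotation":[[0,0,0],[0,0,0]],"fingers":[0.004,0.004]}' 70
```

```text
t: 7.85
ee_pos: [527.5, 182.6, 33.1]
orientation: [-0.003, 0.095, 0.995, -0.009]
force: [-3.8, -21.0, 2.6]
gripper_width: 9.4
grip_force: 70.5
```

Firm contact near y = 182.5. Now I'll lower the tab end flat while keeping a light push, then check.

```bash
python3 -m handwheel '{"dp":[[-0.0002,-0.001,-0.001],[-0.0002,-0.001,-0.002],[-0.0002,-0.001,-0.002],[-0.0002,-0.001,-0.002]],"rotation":[[0.006,-0.001,0],[0.0124,-0.0022,0],[0.0124,-0.0022,0],[0.0124,-0.0022,0]],"fingers":[0.004,0.004,0.004,0.004]}' 70
python3 - <<'E'
from h import *
A=np.arange
o=(543.2,253.6);th=1.38
for n in("top","side"):
  f=vision.grab_frame(n);print(n)
  for s in(1,-1):
    u=A(25,75,.5);print("  plate y behind",s,edges(prof(f,o,th,6,A(-60,-45,1.),s*u).mean(0),u,3))
  u=A(60,125,.5);print("stop",edges(prof(f,o,th,13.5,u,A(-25,26.)).mean(1),u))
  u=A(35,75,.5);print("  bar x",edges(prof(f,o,th,46.6,u,A(-15,16.)).mean(1),u))
  u=A(-35,40,.5);print("  bar y",edges(prof(f,o,th,46.6,A(49,53.),u).mean(0),u))
  cv2.imwrite(f"pics/{n}4.png",f["img"])
a=cv2.resize(cv2.imread("pics/top4.png")[120:210,235:325],(400,400));b=cv2.resize(cv2.imread("pics/side4.png")[190:310,250:340],(400,533));o=np.zeros((533,800,3),np.uint8);o[:400,:400]=a;o[:,400:]=b
cv2.imwrite("pics/c4.png",o)
E
```

```text
t: 8.35
ee_pos: [527.4, 182.2, 31.0]
orientation: [-0.002, 0.096, 0.995, -0.002]
force: [-3.1, -14.9, 2.3]
gripper_width: 9.2
grip_force: 70.3
top
  plate y behind 1 []
  plate y behind -1 [(70.0, -2.4)]
stop [(81.0, 4.3), (88.0, 27.1), (95.0, 2.4), (100.0, -10.2)]
  bar x [(50.0, 5.8), (55.5, -9.7)]
  bar y [(-31.5, -39.7), (-25.5, 39.7), (-16.5, -11.8), (-10.0, -18.3)]
side
  plate y behind 1 [(44.0, -3.5), (49.0, 10.2), (67.5, -5.5)]
  plate y behind -1 [(27.5, 14.4), (45.0, 10.4), (54.5, -10.8)]
stop [(81.0, 3.9)]
  bar x []
  bar y [(19.5, 27.1), (30.0, -16.3), (37.0, 18.3)]
```

View pics/c4.png

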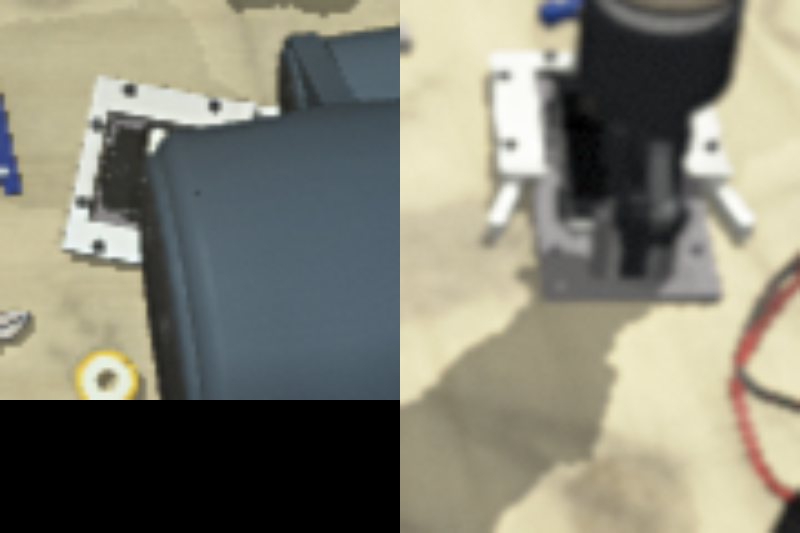

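The side and top crops show the front plate against the stop at top (95,170), with the edges under the rails, so the carrier is home. Next: release the tab, rise, and move over the T-bar.

```bash
python3 -m handwheel '{"dp":[[0,-0.001,0],[-0.0004,-0.002,0],[-0.0004,-0.002,0],[0,-0.002,0.03],[0,-0.002,0.08]],"rotation":[[0,0,0],[0,0,0],[0,0,0],[0,0,0],[0,0,0]],"fingers":[0.014,0.024,0.03,0.036,0.036]}' 40
python3 -m handwheel '{"dp":[[0.004,0.02,0.01],[0.01,0.05,0.01],[0.016,0.08,0.01],[0.022,0.11,0.01],[0.023,0.118,0.01]],"rotation":[[0,0,0],[0,0,0],[0,0,0],[0,0,0],[0,0,0]],"fingers":[0.036,0.036,0.036,0.036,0.036]}' 40
python3 - <<'E'
from h import *
o=get_obs();print(o["ee_pos"],o["orientation"],o["force"])
f=vision.grab_frame("side");A=np.arange
cv2.imwrite("pics/c5.png",cv2.resize(f["img"][170:310,240:360],(600,600*140//120)[:2] if 0 else (514,600)))
E
```

```text
t: 9.07
ee_pos: [528.2, 183.6, 110.3]
orientation: [-0.002, 0.095, 0.995, -0.0]
force: [0.8, 0.2, -0.1]
gripper_width: 35.9
grip_force: 0.0
t: 9.7
ee_pos: [552.4, 303.4, 121.1]
orientation: [0.001, 0.094, 0.996, 0.001]
force: [0.3, 0.2, -0.1]
gripper_width: 35.9
grip_force: 0.0
[552.35623128 303.41380816 121.0771341 ] [7.75178964e-04 9.39491214e-02 9.95576527e-01 5.82942627e-04] [ 0.29501518  0.22953672 -0.08638931]
```

View pics/c5.png

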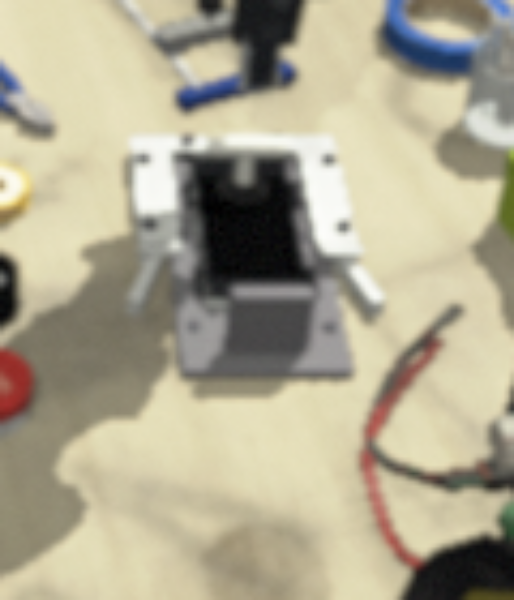

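The side crop shows the carrier seated in the holder, with the tail edge at (265,375) square to the rails. Descending onto the T-bar.

```bash
python3 -m handwheel '{"dp":[[-0.0015,-0.001,-0.025],[-0.0015,-0.001,-0.05],[-0.0015,-0.001,-0.066],[-0.0015,-0.001,-0.0745],[-0.0015,-0.001,-0.0745]],"rotation":[[0,0,0],[0,0,0],[0,0,0],[0,0,0],[0,0,0]],"fingers":[0.036,0.036,0.036,0.036,0.036]}' 40
python3 -m handwheel '{"dp":[[0,0,0],[0,0,0],[0,0,0]],"rotation":[[0,0,0],[0,0,0],[0,0,0]],"fingers":[0.025,0.016,0.011]}' 25
```

```text
t: 10.38
ee_pos: [550.4, 299.8, 46.0]
orientation: [-0.0, 0.095, 0.995, -0.0]
force: [0.3, -0.1, 0.7]
gripper_width: 36.3
grip_force: 0.0
t: 10.75
ee_pos: [551.4, 301.0, 47.2]
orientation: [0.001, 0.095, 0.995, 0.001]
force: [0.8, 3.6, 3.7]
gripper_width: 11.0
grip_force: 15.4
```

```bash
python3 -m handwheel '{"dp":[[0,0,0],[0,0,0],[0,0,0]],"rotation":[[0,0,0],[0,0,0],[0,0,0]],"fingers":[0.004,0.004,0.004]}' 70
python3 -m handwheel '{"dp":[[-0.0001,-0.0005,0.0014],[-0.0002,-0.001,0.0027],[-0.0003,-0.0016,0.0041],[-0.0004,-0.0022,0.0055]],"rotation":[[0,0,0],[0,0,0],[0,0,0],[0,0,0]],"fingers":[0.004,0.004,0.004,0.004]}' 70
```

```text
t: 11.12
ee_pos: [551.4, 301.0, 47.3]
orientation: [0.001, 0.095, 0.995, 0.001]
force: [-0.4, 3.3, 6.1]
gripper_width: 9.5
grip_force: 69.5
t: 11.62
ee_pos: [549.1, 297.1, 50.7]
orientation: [-0.001, 0.095, 0.995, -0.001]
force: [1.1, 1.1, -12.7]
gripper_width: 9.7
grip_force: 68.9
```

```bash
python3 -m handwheel '{"dp":[[0,-0.0002,0.001],[0,-0.0004,0.002],[0,-0.0006,0.003]],"rotation":[[0,0,0],[0,0,0],[0,0,0]],"fingers":[0.004,0.004,0.004]}' 70
python3 -m handwheel '{"dp":[[0,-0.0002,0.001],[0,-0.0004,0.002],[0,-0.0006,0.003],[0,-0.0006,0.003]],"rotation":[[0,0,0],[0,0,0],[0,0,0],[0,0,0]],"fingers":[0.004,0.004,0.004,0.004]}' 70
python3 - <<'E'
from h import *
for n in("top","side"): cv2.imwrite(f"pics/{n}6.png",vision.grab_frame(n)["img"])
a=cv2.resize(cv2.imread("pics/top6.png")[120:210,235:325],(400,400));b=cv2.resize(cv2.imread("pics/side6.png")[170:290,250:340],(400,533));o=np.zeros((533,800,3),np.uint8);o[:400,:400]=a;o[:,400:]=b
cv2.imwrite("pics/c6.png",o)
E
```

```text
t: 12.0
ee_pos: [548.8, 296.8, 53.9]
orientation: [-0.002, 0.095, 0.995, -0.001]
force: [-1.6, -1.5, -12.2]
gripper_width: 9.3
grip_force: 70.0
t: 12.5
ee_pos: [551.0, 297.2, 58.9]
orientation: [0.001, 0.095, 0.995, 0.001]
force: [0.3, 0.2, -6.3]
gripper_width: 10.0
grip_force: 71.3
```

View pics/c6.png

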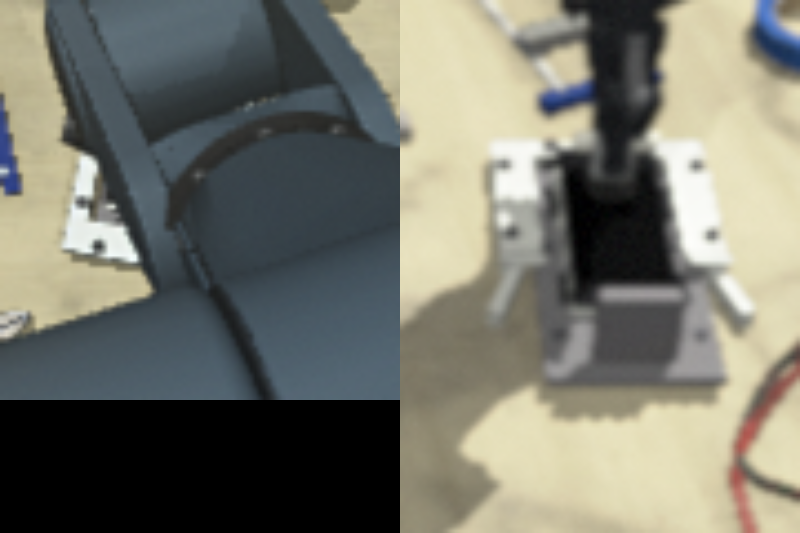

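I can't see clearly from this view whether the display is open or the pads slipped up the bar. I'll check numerically by projecting the bar ends for φ=0 and φ=0.12 and comparing the pixels before and after.

Run:
```python
from h import *
np.set_printoptions(linewidth=220)
f=vision.grab_frame("side")
ex=np.array([.19,.982,0]);ey=np.array([-.982,.19,0]);O=np.array([541.1,252.9,0])
def proj(X):
    C=np.array(f["R"])@X+f["t"];d=C[:2]/C[2];d=d*(1+f["k1"]*(d@d));K=np.array(f["camera_matrix"]);return (d*[K[0,0],K[1,1]]+K[:2,2]).round(1)
def rot(x,z,p): return -41.5+(x+41.5)*np.cos(p)-(z-12)*np.sin(p),12+(x+41.5)*np.sin(p)+(z-12)*np.cos(p)
for p in(0,.06,.12):
    for nm,x,z,ys in(("bar",50.5,46.6,(20,-20)),("edge",82,14.6,(26,-26)),("cupfront",36,22,(0,))):
        a,b=rot(x,z,p);print(p,nm,[proj(O+a*ex+y*ey+[0,0,b]) for y in ys])
old=cv2.resize(cv2.imread("pics/c5.png"),(120,140),interpolation=cv2.INTER_AREA)
new=f["img"][170:310,240:360]
for nm,c in(("old",old),("new",new)):
    g=c.sum(2)//3
    print(nm,"rows 195-225, cols 282..314")
    for r in range(196,222): print(r,g[r-170,42:76:1])
```

```text
0 bar [array([288., 203.]), array([304.1, 203.1])]
0 edge [array([283.6, 205.1]), array([303.7, 205.1])]
0 cupfront [array([295.9, 214.5])]
0.06 bar [array([288.2, 201.9]), array([304.4, 201.9])]
0.06 edge [array([283.8, 202.9]), array([304., 203.])]
0.06 cupfront [array([296.1, 213.2])]
0.12 bar [array([288.5, 200.8]), array([304.8, 200.8])]
0.12 edge [array([284. , 200.9]), array([304.3, 200.9])]
0.12 cupfront [array([296.3, 212.1])]
old rows 195-225, cols 282..314
196 [157 140 146 164 180 189 193 196 197 199 202 205 207 208 208 204 200 197 198 198 198 197 197 197 198 197 196 195 197 198 200 201 202 207]
197 [187 181 184 192 197 200 202 202 202 201 204 206 209 210 209 206 201 199 200 200 200 199 198 198 198 199 198 196 198 198 200 201 205 210]
198 [200 200 201 202 202 202 204 204 204 202 202 205 209 211 210 207 204 201 202 202 201 201 200 199 199 199 199 198 199 199 199 201 206 211]
199 [202 203 203 203 203 203 204 205 205 204 203 205 208 210 212 210 208 206 205 203 202 200 200 199 200 200 199 199 199 198 199 202 207 211]
200 [198 192 193 199 205 206 206 206 209 209 209 213 215 217
[... 6087 characters left out ...]
 80  59  82  85  57  17   0   0   5   1   2   1   3   0   2   5   3   2   4  13  14  15  18  13  19  26  43  79 144 222 249 250 248]
218 [102  79  75  96 100  67  19   4   0   4   4   2   5   0   2   5  10   2   3   7  11  15  14  18  17  20  24  40  71 132 214 249 251 249]
219 [ 99  85  91 112 115  73  23   0   0   5   7   4   0   2   5  13   8  10  15  14  15  16  19  17  18  15  25  50  85 136 215 250 251 249]
220 [103  93  99 116 116  74  23   4   5   3   0   1   0   9  11  11  15  17  15  17  18  18  19  18  19  14  29  61 100 142 205 246 251 250]
221 [110  93  98 108 104  70  29   8   2   1   3   5   1   8  13   9  15  14  20  18  18  10  14  17  18  17  24  63 106 135 180 235 250 250]
```

The cup and bar edges moved up 2.2–2.5 rows, and the projection predicts 2.2–2.4 for φ = 0.12. So the display is open by about 15 mm and the bar is still held. I'll trim slightly and let it settle.

```bash
python3 -m handwheel '{"dp":[[0,0,-0.0005],[0,0,-0.0005],[0,0,-0.0005],[0,0,-0.0005]],"rotation":[[0,0,0],[0,0,0],[0,0,0],[0,0,0]],"fingers":[0.004,0.004,0.004,0.004]}' 70
python3 -m handwheel '{"dp":[[0,0,0],[0,0,0],[0,0,0],[0,0,0]],"rotation":[[0,0,0],[0,0,0],[0,0,0],[0,0,0]],"fingers":[0.004,0.004,0.004,0.004]}' 70
```

```text
t: 13.15
ee_pos: [550.3, 296.8, 57.3]
orientation: [0.0, 0.095, 0.995, 0.0]
force: [0.3, 0.7, -5.9]
gripper_width: 9.5
grip_force: 71.5
t: 13.65
ee_pos: [550.0, 296.7, 57.2]
orientation: [-0.0, 0.095, 0.995, -0.0]
force: [0.5, 0.9, -6.5]
gripper_width: 9.3
grip_force: 71.3
```

The steady −6 N could mean leftover adhesive, with the carrier's front lifted against the lips. Raising a little more is still far below the 30 mm limit and will show which.

```bash
python3 -m handwheel '{"dp":[[0,-0.0002,0.001],[0,-0.0004,0.001],[0,-0.0004,0.001],[0,-0.0004,0.001]],"rotation":[[0,0,0],[0,0,0],[0,0,0],[0,0,0]],"fingers":[0.004,0.004,0.004,0.004]}' 70
python3 -m handwheel '{"dp":[[0,-0.0002,0.001],[0,-0.0004,0.001],[0,-0.0004,0.001],[0,-0.0004,0.001]],"rotation":[[0,0,0],[0,0,0],[0,0,0],[0,0,0]],"fingers":[0.004,0.004,0.004,0.004]}' 70
python3 - <<'E'
from h import *
np.set_printoptions(linewidth=220)
f=vision.grab_frame("side")
old=cv2.resize(cv2.imread("pics/c5.png"),(120,140),interpolation=cv2.INTER_AREA).astype(int)
new=f["img"][170:310,240:360].astype(int)
cv2.imwrite("pics/side7.png",f["img"])
for nm,c in(("old",old),("new",new)):
    g=c.sum(2)//3
    print(nm,"cup col 296-300 rows206-224",g[36:54,56:60].mean(1).astype(int))
    print("barleft col 286-288",g[28:44,46:49].mean(1).astype(int))
    print("tail edge rows 245-264 cols 285-318",g[75:94,45:78].mean(1).astype(int))
    print("tab top rows 226-246 cols 295-305",g[56:76,55:66].mean(1).astype(int))
E
```

```text
t: 14.15
ee_pos: [550.1, 296.3, 58.3]
orientation: [-0.0, 0.095, 0.995, -0.0]
force: [-0.3, 0.6, -6.7]
gripper_width: 9.5
grip_force: 71.4
t: 14.65
ee_pos: [550.2, 295.9, 59.3]
orientation: [-0.0, 0.095, 0.995, -0.0]
force: [-0.1, 1.1, -6.3]
gripper_width: 9.6
grip_force: 71.5
old cup col 296-300 rows206-224 [126 116 114 114 114 111  96  66  36  26  25  18   8   5   8  10   9  11]
barleft col 286-288 [202 203 205 215 226 229 210 156  98  58  38  33  27  20  17  18]
tail edge rows 245-264 cols 285-318 [101 100 102 104 104 104 106 110 115 118 116 107  99 119 147 160 166 182 201]
tab top rows 226-246 cols 295-305 [ 11   9  10   9  11  10  11  11  21  51  98 137 142 116  85  72  71  72  72  71]
new cup col 296-300 rows206-224 [29 28 33 49 60 45 28 26 24 17  4  3  4 10 14 13 15 16]
barleft col 286-288 [204 204 204 217 222 174  94  41  33  37  37  32  27  25  33  34]
tail edge rows 245-264 cols 285-318 [ 95  97 101 102 102 104 109 114 116 115 106  91 102 123 132 134 144 160 167]
tab top rows 226-246 cols 295-305 [ 16  16  15  16  17  15  16  33  79 127 147 129  93  75  73  74  74  74  74  73]
```

The tab top moved up about 1.7 rows as well, so the carrier itself moved or lifted. I'll track its features (screws, corners) against fixed rail screws, with pictures from before and after.

Run:
```python
from h import *
G=lambda i:cv2.cvtColor(i,cv2.COLOR_BGR2GRAY)
s7=G(cv2.imread("pics/side7.png"));s6=G(cv2.imread("pics/side6.png"));s4=G(cv2.imread("pics/side4.png"))
c5=s7.copy();c5[170:310,240:360]=G(cv2.resize(cv2.imread("pics/c5.png"),(120,140),interpolation=cv2.INTER_AREA))
pts={"railscrewL":(275,207),"railscrewL2":(275,221.5),"railscrewR2":(320,222.5),"flareL":(273,241),"flareR":(328,241),"holeL":(285.5,246),"holeR":(317,246),"tailL":(282,257),"tailR":(322,257),"tabL":(294.5,236.5),"tabR":(313.5,236.5)}
for nm,(x,y) in pts.items():
    P=cv2.getRectSubPix(c5,(11,11),(x,y))
    out=[]
    for s in(s4,s6,s7):
        W=cv2.getRectSubPix(s,(23,23),(x,y));m=cv2.matchTemplate(W,P,cv2.TM_CCOEFF_NORMED)
        _,v,_,(a,b)=cv2.minMaxLoc(m)
        da=db=0
        if 0<a<12 and 0<b<12:
            q=lambda l,c,r:(l-r)/(2*(l-2*c+r)); da=q(*m[b,a-1:a+2]);db=q(*m[b-1:b+2,a])
        out.append((round(float(a-6+da),2),round(float(b-6+db),2),round(float(v),2)))
    print(nm,out)
```

```text
railscrewL [(-0.1, 0.01, 0.99), (-0.1, 0.02, 1.0), (-0.11, 0.03, 1.0)]
railscrewL2 [(-0.47, -0.06, 0.59), (0.0, -6.0, 0.74), (-0.32, -4.71, 0.8)]
railscrewR2 [(0.92, -0.07, 0.74), (-0.01, -0.04, 0.99), (-0.01, -0.04, 0.99)]
flareL [(1.11, -1.65, 0.77), (-0.01, -0.02, 0.99), (-0.01, -0.02, 0.99)]
flareR [(-0.01, 0.01, 1.0), (-0.01, 0.01, 1.0), (-0.01, 0.01, 1.0)]
holeL [(-2.0, -6.0, 0.41), (2.87, -3.81, 0.55), (2.63, -3.67, 0.56)]
holeR [(0.03, 0.23, 0.96), (0.63, 0.01, 0.94), (0.17, -0.55, 0.95)]
tailL [(-6.0, -5.0, 0.64), (-0.98, 0.18, 0.92), (-1.79, 0.42, 0.89)]
tailR [(-0.15, -0.1, 0.99), (0.21, 0.22, 0.89), (-0.04, 0.75, 0.87)]
tabL [(-1.67, -0.05, 0.77), (0.58, -1.71, 0.96), (0.3, -1.39, 0.95)]
tabR [(4.0, 6.0, 0.78), (0.15, -1.57, 0.94), (0.39, -1.42, 0.95)]
```

This adds up. At 70 N the pads' friction resists the bar turning, which makes the hook lift the carrier's tail a few mm and explains the constant −6 N. The fix is to reduce the grip and turn the tool with the display (nose up) to relieve that torque.

```bash
python3 -m handwheel '{"dp":[[0,0,0],[0,0,0],[0,0,-0.0005],[0,0,-0.001],[0,0,-0.001]],"rotation":[[0,0,0],[0.02,-0.004,0],[0.04,-0.008,0],[0.06,-0.012,0],[0.08,-0.016,0]],"fingers":[0.004,0.004,0.004,0.004,0.004]}' 30
python3 -m handwheel '{"dp":[[0,0,0],[0,0,0],[0,0,0],[0,0,0]],"rotation":[[0.02,-0.004,0],[0.04,-0.008,0],[0.04,-0.008,0],[0.04,-0.008,0]],"fingers":[0.004,0.004,0.004,0.004]}' 30
cat > trk.py <<'E'
from h import *
import sys
f=vision.grab_frame("side");cv2.imwrite(sys.argv[1],f["img"]);o=get_obs();print(o["wrist_torque"],o["force"])
old=cv2.resize(cv2.imread("pics/c5.png"),(120,140),interpolation=cv2.INTER_AREA).astype(int)
for c in(old,f["img"][170:310,240:360].astype(int)):
    g=c.sum(2)//3
    print("cup r206",g[36:54,56:60].mean(1).astype(int),"\nbarL r198",g[28:44,46:49].mean(1).astype(int))
    print("tail r245",g[75:94,45:78].mean(1).astype(int),"\ntab r226",g[56:76,55:66].mean(1).astype(int))
E
python3 trk.py pics/side8.png
```

```text
t: 15.32
ee_pos: [549.8, 295.5, 58.3]
orientation: [0.004, 0.095, 0.995, 0.041]
force: [-1.3, -0.7, -3.4]
gripper_width: 9.4
grip_force: 70.8
t: 15.82
ee_pos: [550.1, 295.8, 58.4]
orientation: [0.006, 0.095, 0.994, 0.061]
force: [-1.6, -3.4, -1.9]
gripper_width: 9.7
grip_force: 70.9
[-0.56737761  0.20968889 -0.02385094] [-0.95216564 -2.35833183 -2.43704396]
cup r206 [126 116 114 114 114 111  96  66  36  26  25  18   8   5   8  10   9  11] 
barL r198 [202 203 205 215 226 229 210 156  98  58  38  33  27  20  17  18]
tail r245 [101 100 102 104 104 104 106 110 115 118 116 107  99 119 147 160 166 182
 201] 
tab r226 [ 11   9  10   9  11  10  11  11  21  51  98 137 142 116  85  72  71  72
  72  71]
cup r206 [28 27 30 35 37 31 29 27 24 16  5  4  2  6 13 19 20 22] 
barL r198 [206 206 205 203 183 118  58  39  37  35  37  36  35  34  34  33]
tail r245 [ 96  95  97  99  99 101 102 105 109 113 115 107  91 102 137 160 166 174
 193] 
tab r226 [ 21  20  22  20  21  20  22  21  27  44  83 130 150 133  97  76  72  73
  73  73]
```

The tail edge and tab are back at their seated rows, force is down to about −2 N, and the display is at about 0.12 rad. One last check, on the saved top picture, of the front edge against the stop.

```bash
python3 - <<'E'
from h import *
np.set_printoptions(linewidth=220)
f=dict(vision.grab_frame("top"));A=np.arange
u=A(68,100,1.5)
for nm in("top3","top4"):
    f["img"]=cv2.imread(f"pics/{nm}.png")
    for v0 in(-36,-28,-20,-12,-4,4,12,20,28): print(nm,v0,prof(f,(543.2,253.6),1.38,10,u,A(v0,v0+8.)).mean(1).astype(int))
print(u)
E
python3 -m handwheel '{"dp":[[0,0.0005,0],[0.0002,0.001,0]],"rotation":[[0,0,0],[0,0,0]],"fingers":[0.004,0.004]}' 40
```

```text
top3 -36 [165 166 164 162 161 159 157 155 146 128 112  97  92 127 164 155 139 135 134 161 192 199]
top3 -28 [186 186 186 187 189 190 191 184 157 131 109  91  98 115 145 165 163 158 172 196 204 205]
top3 -20 [183 183 184 185 185 186 188 185 175 148 123 114 112 157 208 225 230 231 231 232 233 217]
top3 -12 [180 181 181 181 182 183 183 178 153 127 115 106 114 134 176 215 225 229 230 231 226 214]
top3 -4 [179 179 179 180 180 180 178 157 134 118 107 107 110 152 206 227 233 235 234 235 236 220]
top3 4 [182 183 183 183 186 188 190 188 166 141 128 119 126 144 186 225 236 237 237 237 233 219]
top3 12 [190 191 192 193 194 196 197 196 190 164 138 126 120 156 212 236 240 241 240 239 239 226]
top3 20 [193 193 192 192 193 194 195 193 172 144 125 111 109 119 138 149 148 139 144 161 183 199]
top3 28 [196 196 197 197 197 197 195 174 148 131 118 107  95 126 181 204 201 194 198 205 219 224]
top4 -36 [ 99  95  94  96  94  90  91  96 101 102  97  85  82 120 160 152 136 132 130 158 189 196]
top4 -28 [ 50  49  49  49  49  49  55  68  89 108 100  88  94 111 141 162 160 154 168 192 200 201]
top4 -20 [ 51  50
[... 223 characters left out ...]
55  53  55  69  87 139 199 221 226 227 228 229 230 215]
top4 4 [ 50  51  51  51  51  51  53  57  55  50  55  64  87 121 169 210 222 226 228 230 225 211]
top4 12 [ 51  51  52  51  51  50  50  51  53  72  92  94  97 138 197 223 228 230 231 232 233 220]
top4 20 [ 58  56  55  54  55  56  60  64  82 102  96  83  84 100 120 133 133 126 133 151 176 194]
top4 28 [121 123 123 121 118 121 127 131 133 127 113  96  82 116 173 197 195 190 194 201 215 220]
[68.  69.5 71.  72.5 74.  75.5 77.  78.5 80.  81.5 83.  84.5 86.  87.5 89.  90.5 92.  93.5 95.  96.5 98.  99.5]
t: 16.18
ee_pos: [550.4, 297.0, 58.2]
orientation: [0.006, 0.095, 0.994, 0.061]
force: [-1.0, -2.9, -1.5]
gripper_width: 9.6
grip_force: 71.1
```

The tool advanced 1.2 mm with almost no extra force, so the carrier may have drifted back slightly during the pull. I'll press it gently home through the bar until the force rises.

```bash
python3 -m handwheel '{"dp":[[0.0001,0.0005,0],[0.0002,0.001,0],[0.0002,0.001,0]],"rotation":[[0,0,0],[0,0,0],[0,0,0]],"fingers":[0.004,0.004,0.004]}' 40
python3 -m handwheel '{"dp":[[0.0001,0.0005,0],[0.0002,0.001,0],[0.0002,0.001,0]],"rotation":[[0,0,0],[0,0,0],[0,0,0]],"fingers":[0.004,0.004,0.004]}' 40
python3 trk.py pics/side9.png | tail -4
```

```text
t: 16.55
ee_pos: [550.5, 297.5, 58.1]
orientation: [0.006, 0.095, 0.994, 0.06]
force: [-1.2, -5.2, -3.0]
gripper_width: 9.7
grip_force: 70.9
t: 16.92
ee_pos: [550.4, 297.9, 57.7]
orientation: [0.006, 0.095, 0.994, 0.06]
force: [-0.3, -7.6, -3.7]
gripper_width: 9.6
grip_force: 70.9
tail r245 [ 95  95  97 100 100 101 103 106 112 114 115 105  95 119 151 163 167 184
 207] 
tab r226 [ 20  20  21  20  19  21  21  22  33  57 104 146 148 117  83  72  73  74
  73  73]
```

Force is rising at y = 297.9 (predicted home 297.8), and the tail and tab profiles now match the seated reference. Final half-millimetre trim, then hand in.

```bash
python3 -m handwheel '{"dp":[[0,0,0.0005],[0,0,0.0005],[0,0,0.0005],[0,0,0.0005]],"rotation":[[0,0,0],[0,0,0],[0,0,0],[0,0,0]],"fingers":[0.004,0.004,0.004,0.004]}' 40
python3 -c "
from rig import ticket,get_obs
o=get_obs();print(o['ee_pos'],o['force']);print(ticket.hand_in())"
```

```text
t: 17.48
ee_pos: [550.3, 297.7, 58.1]
orientation: [0.006, 0.095, 0.994, 0.06]
force: [-0.1, -6.6, -2.1]
gripper_width: 9.6
grip_force: 71.0
[550.31674511 297.68064844  58.1068588 ] [-0.12101999 -6.64406561 -2.12629516]
the job is handed in; nothing more can be done
None
```

I handed the job in at 17.5 s, with the carrier pressed home against the stop under both lips and the display held ajar by the T-handle at about 15 mm; I estimated that gap from the arm's position and the side camera, and the hand-in gave no verdict.

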